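Lock up the isotope pots, survey the safe and hang up the meter

ROBOT

A 6-joint arm with a two-finger parallel gripper is mounted at the origin on the work surface; the furniture and walls round the work are solid. World frame = base frame: x ahead of the robot, y to its left, z up, the work surface at z = 0. Lengths are in mm, angles in rad, forces in N, time in s.
With the tool pointing down it reaches from about 300 to 775 mm from the base axis. Payload 14.6 kg.
Tool frame: the origin (TCP) lies at the very end of the fingers, on their centre line; the grasp point (between the pads) lies 19 mm behind it; z points along the fingers, y is the line along which they close (so a half turn about z gives the same grasp; the last joint's range is limited). The gripper opens to 94 mm and grips with 3 to 60 N. Pads are 16 mm wide; open, the fingers measure 119 mm over their backs; the gripper's body (75 mm by 177 mm) begins 78 mm behind the grasp point.
Start: joints at [1.053, 0.3, 1.521, -0, 1.321, -0.067], TCP at [239.623, 495.045, 205.446] pointing down, gripper open.
Joint ranges: [-3.03, 3.03], [-0.79, 2.21], [0.23, 2.52], [-1.04, 4.18], [0, 3.07], [-2.55, 2.55]. Speed limits (rad/s): [2.22, 2.22, 2.57, 3.14, 3.14, 3.14].

INTERFACE

Orientations are given as [roll, pitch, yaw] about the fixed x, y, z axes, in that order (R = Rz(yaw) Ry(pitch) Rx(roll)).
In Python, from cell import manip, optics gives the robot as it stands.
- The arm moves only by the shell command python3 -m crank 'ROWS' [FORCE]. ROWS is JSON, a list of rows, each a list of 7 numbers: the opening in per cent of the stroke, from 0 (shut) to 100 (fully open), then the shift along the tool's x, y, z in mm, then the turn, a rotation vector about the tool's x, y, z in rad. A call has 1 to 10 rows; each row is the pose to reach, as a shift and turn from the pose commanded when the call began, along the tool's axes at that moment; what a row does not reach only later rows make up. A row lasts 1/10 s, in which the tool goes at most 50 mm and 8.59 degrees, less where a joint would pass 70% of its speed; a pose out of reach is approached as far as the arm can. A call with a gripper value outside its range is refused whole. The fingers move at their own pace and stop on an object; FORCE is the grip in N (left out, the last holds). Time passes only in rows, so rows that repeat a pose let the fingers close. It gives the time, the measured TCP pose, the force, the opening and the grip force at its end, in the units of the state.
- manip.read_state(): the state, without advancing time (a new reading comes with each control period).
- optics.camera(name): name is "side" or "top"; returns (picture, depth): 400x640x3 uint8, red, green, blue; 400x640 float32, mm along the optical axis (not along the pixel's ray), 0 where there is no reading.
- optics.calibration(name): a dict with "camera_matrix" (3x3 intrinsics, pixels), "R" (3x3) and "t" (3): a world point X has camera coordinates R X + t. Camera axes: x right, y down, z forward; pixel columns grow to the right and rows downward; lengths in mm; the calibration is good to about 2 mm. A picture is of the moment at which its call begins. calibration takes no time and is no camera call.
- manip.sign_off(): hands the job in; it is judged then, once.
The state is a dict: "clock": time; "joints": joint angles; "qd": joint speeds; "effort": joint torques, N m; "eef_pos": TCP position; "eef_rot": TCP orientation; "wrist_force": force on the tool from outside, world axes, zero at the start; "moment": the same for the moment, N m; "finger_gap": finger opening in mm; "finger_force": force on a finger pad.
Only numpy, scipy, OpenCV 4.12 (cv2) and the standard library are available. Lean on these libraries where they do the work, as an engineer would, in place of code of your own. Each camera call takes 0.05 s, during which the arm holds its last target. There are 200 camera calls.

TASK

Stand every isotope pot from the bench upright in the open drawer of the shielded safe, one to a compartment, and push the drawer fully home so that its catch seats. Then take the survey meter and hold its window squarely facing the yellow check mark on the closed drawer, about 3 to 6 cm away and without touching the safe, steady for two seconds. Last, hang the meter by its handle on the hook of the bench stand and let go; leave the other things on the bench as they are.

Things in the scene. Friction and masses are not known exactly. Their poses are not given: they have to be found in the camera images.
- pot_1: isotope pot: squat dark metal cylinder with a bright fluted lid and a yellow band, 44 mm diameter, 54 mm tall, 0.2 to 0.3 kg; stands upright on the bench. Origin: centre of its underside, z up its axis. May be absent (None).
- pot_2: isotope pot: squat dark metal cylinder with a bright fluted lid and a yellow band, 44 mm diameter, 54 mm tall, 0.2 to 0.3 kg; stands upright on the bench. Origin: centre of its underside, z up its axis. May be absent (None).
- pot_3: isotope pot: squat dark metal cylinder with a bright fluted lid and a yellow band, 44 mm diameter, 54 mm tall, 0.2 to 0.3 kg; stands upright on the bench. Origin: centre of its underside, z up its axis. May be absent (None).
- pot_4: isotope pot: squat dark metal cylinder with a bright fluted lid and a yellow band, 44 mm diameter, 54 mm tall, 0.2 to 0.3 kg; stands upright on the bench. Origin: centre of its underside, z up its axis. May be absent (None).
- cabinet: shielded safe, a low grey steel cabinet fixed to the bench, 215 mm deep, 176 mm wide, 104 mm high, with one white-fronted drawer. Origin: on the bench under the middle of its front face; its +x points from the front into the cabinet (the drawer closes along +x and opens along -x), y across, z up. Its front faces roughly to -y of the world. A red timer stands at the back of its top (48 mm higher, 130 mm or more behind the front face).
- drawer (a joint): how far the drawer is out, in m: 0 = home, front flush with the cabinet face; at most 0.19. It starts 0.165 to 0.185 out. It runs with about 2 to 4 N of drag and stays where it is left; at about 12 mm a sprung roller catch resists, so that about 9 N in all is needed there, and once pushed past 4 mm the catch pulls it home and holds it at 0.
- drawer_floor (a point): centre of the drawer's inner floor, moving with the drawer, 20 mm above the bench; axes as the cabinet's. The floor is 134 mm (x) by 152 mm (y) inside, with low walls and a cross of dividers 16 mm high and 3 mm thick, making four compartments. The drawer's white front panel (152 mm wide, 14 mm thick, from 14 to 80 mm above the bench) has its outer face 81 mm from this point toward -x; a bar pull 72 mm wide stands 22 mm out from it at 30 mm above the bench.
- cell_1 (a point): centre of the floor of one of the drawer's four compartments (about 65 mm along x, 72 mm along y), moving with the drawer; axes as the cabinet's
- cell_2 (a point): centre of the floor of one of the drawer's four compartments (about 65 mm along x, 72 mm along y), moving with the drawer; axes as the cabinet's
- cell_3 (a point): centre of the floor of one of the drawer's four compartments (about 65 mm along x, 72 mm along y), moving with the drawer; axes as the cabinet's
- cell_4 (a point): centre of the floor of one of the drawer's four compartments (about 65 mm along x, 72 mm along y), moving with the drawer; axes as the cabinet's
- check_mark (a point): centre of the round yellow check mark, 27 mm across, on the drawer's outer front face, 62 mm above the bench, moving with the drawer; axes as the cabinet's, so the face looks along -x
- meter: survey meter, yellow and grey box 140 mm long (x), 56 mm wide (y), 56 mm high, with a black carrying handle above it, 0.2 to 0.25 kg, centre of mass near the middle of the box about 35 mm up; stands on the bench. Origin: centre of its underside; x points along its length out of the window end, z up.
- meter_window (a point): centre of the meter's round window (46 mm across, steel mesh in a black ring) on its +x end, 72 mm ahead of the meter's origin and 29 mm above its underside; it looks along the meter's +x
- meter_bar (a point): middle of the meter's handle bar, 110 mm above its underside. The bar runs along the meter's x, 134 mm long, 16 mm wide, 14 mm high, carried by a 10 mm thick upright at each end (clear length 114 mm); under it there is 47 mm of open height down to the box (35 mm over a knob 22 mm wide that sits 35 mm behind the middle).
- hook_stand: bench stand fixed to the table: steel base plate 10 mm thick (110 by 120 mm), 13 mm post topped at 149 mm above the bench by a 22 mm clamp block, and one hook: a level steel rod 8 mm thick with its centre line 138 mm above the bench, running from the post along this body's -x, its end turned up. Origin: foot of the post on the bench; the hook points roughly to +y of the world. y lies across the rod, z up.
- hook_seat (a point): point on top of the hook rod, 142 mm above the bench, 60 mm out from the post: where the handle bar should rest, lying across the rod; axes as the stand's
- hook_tip (a point): top of the hook's upturned end, 106 mm out from the post, 158 mm above the bench (16 mm above the top of the rod)
- crystal_dish: glass dish with cotton wool, 97 mm across, 45 mm high, bystander; origin under its centre
- rubber_bulb: orange rubber pipette bulb, 38x59x40 mm, bystander; origin under its centre
- stopper_a: red rubber stopper, 21 mm across, 20 mm high, bystander; origin under its centre
- tweezers: steel tweezers lying flat, 128 mm long (y), 17 mm wide, 9 mm high, bystander

How it is judged:
By the outcome, as a careful person would: the job done as asked, in the order asked, and still so for the second after the job is handed in, with the robot touching nothing.
Of pot_1, pot_2, pot_3, pot_4 only 2 to 4 are there at a start; the rules pass over those that are not, and their reading is None.
At some moment in a run one of pot_1, pot_2, pot_3, pot_4, meter may be knocked a few centimetres aside while the robot is not near it.
It also fails if it takes over 210 s, if anything falls off the work surface, if the arm or the gripper's body presses on something with over 40 N, if the wrist force passes 120 N, or if a joint passes its speed limit or range.

## Working session

There is one attempt and no reset: what is moved stays moved. The work goes in short steps, Python scripts to look and compute and a shell command to move; the robot and the scene stay as the last step left them, time stands still between calls to the robot, and variables do not carry over. Pictures are saved under pics/ and viewed, at most 14 in all, crops included, and the job is handed in when it is done.

```bash
ls; mkdir -p pics
cat > h.py <<'E'
import numpy as np, cv2
from cell import manip, optics
from scipy.spatial.transform import Rotation as Ro
def shot(name,out=None):
    p,d=optics.camera(name)
    np.savez('last_%s.npz'%name,p=p,d=d)
    if out: cv2.imwrite('pics/'+out,p[:,:,::-1])
    return p,d
def load(name):
    z=np.load('last_%s.npz'%name); return z['p'],z['d']
def world(name,d):
    c=optics.calibration(name); K=np.array(c['camera_matrix']);R=np.array(c['R']);t=np.array(c['t'])
    v,u=np.mgrid[:400,:640]
    P=np.stack([(u-K[0,2])/K[0,0]*d,(v-K[1,2])/K[1,1]*d,d],-1)
    return (P-t)@R
def onplane(name,u,v,z):
    c=optics.calibration(name); K=np.array(c['camera_matrix']);R=np.array(c['R']);t=np.array(c['t'])
    r=R.T@np.linalg.inv(K)@[u,v,1]; o=-R.T@t
    return o+r*(z-o[2])/r[2]
def pose():
    s=manip.read_state(); return np.array(s['eef_pos']),Ro.from_euler('xyz',s['eef_rot']),s
def to(target,rpy=None):
    "shift and rotvec in the tool frame from the present measured pose"
    p,R,s=pose()
    sh=R.inv().apply(np.array(target)-p)
    rv=(R.inv()*Ro.from_euler('xyz',rpy)).as_rotvec() if rpy is not None else np.zeros(3)
    return sh.round(1),rv.round(4)
E
python3 - <<'E'
from h import *
for n in('side','top'):
    shot(n,n+'0.png'); c=optics.calibration(n); print(n,c)
print(manip.read_state())
E
```

```text
pics
side {'camera_matrix': array([[520.31954747,   0.        , 312.19020077],
       [  0.        , 520.31954747, 202.04361953],
       [  0.        ,   0.        ,   1.        ]]), 'R': array([[ 0.82731126, -0.56170588, -0.00652588],
       [-0.25986335, -0.37238995, -0.89095273],
       [ 0.49802322,  0.73879106, -0.45404917]]), 't': array([-312.09344941,  218.13331528, 1464.09171897])}
top {'camera_matrix': array([[380.16355765,   0.        , 316.11181348],
       [  0.        , 380.16355765, 199.91664735],
       [  0.        ,   0.        ,   1.        ]]), 'R': array([[-0.01620297, -0.99938937, -0.03095738],
       [-0.9830455 ,  0.02157839, -0.18208765],
       [ 0.18264447,  0.02748215, -0.98279486]]), 't': array([  12.63236696,  399.4388238 , 1244.89034518])}
{'clock': 0.1, 'joints': array([ 1.05338417e+00,  3.00423887e-01,  1.52150750e+00,  6.71648480e-06,
        1.32068770e+00, -6.65932359e-02]), 'qd': array([-0.0012252 , -0.00163185, -0.00153208, -0.00110228, -0.00048581,
       -0.00020227]), 'effort': array([ 8.56123006e-04, -5.32641935e+01, -3.53284764e+01,  7.09567009e-02,
        2.34738900e-02, -6.08000937e-05]), 'eef_pos': array([239.52119473, 494.85232641, 204.94335014]), 'eef_rot': array([-3.14056893e+00, -7.47943782e-05,  2.69077203e+00]), 'wrist_force': array([0.35046532, 0.4833124 , 0.5442863 ]), 'moment': array([ 0.08381175, -0.02028213,  0.01944577]), 'finger_force': 0.0, 'finger_gap': 94.14261775001025}
```

View pics/side0.png

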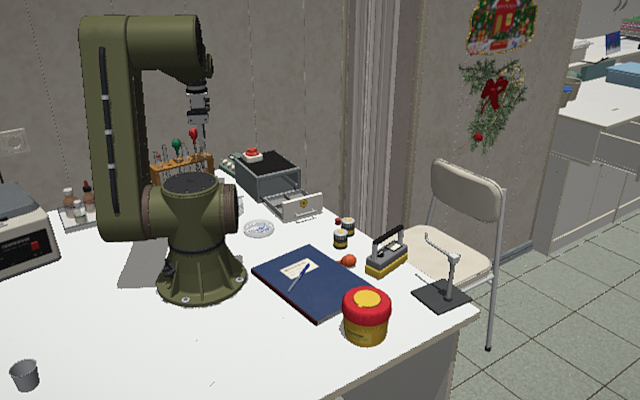

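View pics/top0.png

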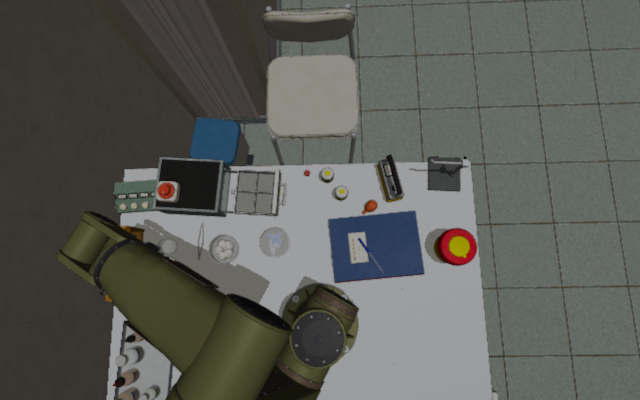

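The two views show the drawer (top ≈(255,193)), two pots (327,174) and (341,193), the meter (390,178) and the hook stand (445,172). Next, an enlarged view of each.

Run:
```python
from h import *
p,_=load('top'); q,_=load('side')
a=cv2.resize(p[150:262,220:480],(800,345),interpolation=cv2.INTER_CUBIC)
b=cv2.resize(q[150:320,225:495],(405,255),interpolation=cv2.INTER_CUBIC)
b2=cv2.resize(q[200:280,260:385],(395,255),interpolation=cv2.INTER_CUBIC)
cv2.imwrite('pics/crop1.png',np.vstack([a,np.hstack([b,b2])])[:,:,::-1])
_,d=load('top'); W=world('top',d)
for n,(u,v) in dict(pot1=(327,174),pot2=(341,193),bar=(390,178),plate=(436,182),tweez=(200,240),cab=(180,180),floor=(245,185),front=(278,192),corner=(222,158)).items(): print(n,W[v,u].round(1))
```

```text
pot1 [484.4 -33.5  53.8]
pot2 [418.7 -78.9  50.7]
bar [ 465.5 -243.6   53.7]
plate [ 458.5 -408.1    8.6]
tweez [275.3 407.9  -1.4]
cab [463.3 446.6 102.5]
floor [459.9 250.2  23.4]
front [423.1 129.8  68.9]
corner [ 700.   463.4 -433.5]
```

View pics/crop1.png

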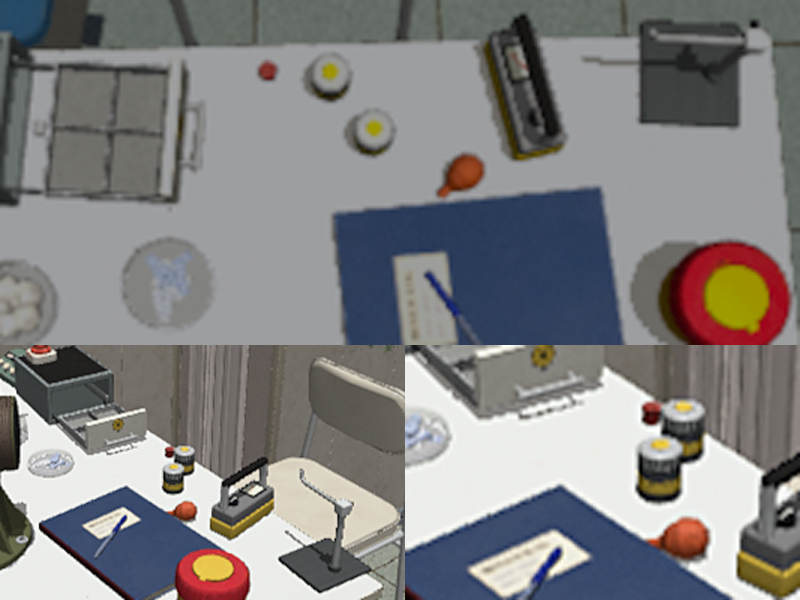

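The crop shows exactly two pots (crop (330,73), (373,128)), the meter with its handle leaning away from the camera, and the stand. The drawer is open with four empty cells. I'll measure these from depth.

```bash
cat >> h.py <<'E'
def cloud():
    out=[]
    for n in('top','side'):
        p,d=load(n); W=world(n,d); m=(d>0)
        out.append((W[m],p[m].astype(int)))
    return out
def box(W,c,r,z0,z1): return W[(abs(W[:,0]-c[0])<r[0])&(abs(W[:,1]-c[1])<r[1])&(W[:,2]>z0)&(W[:,2]<z1)]
E
python3 - <<'E'
from h import *
for nm,(W,C) in zip(('top','side'),cloud()):
    print('==',nm)
    for c in((484,-33),(419,-79)):
        b=box(W,c,(35,35),46,62); 
        if len(b): print('pot',len(b),((b.min(0)+b.max(0))/2).round(1),b.mean(0).round(1),(b.max(0)-b.min(0)).round(0))
    b=box(W,(460,-240),(100,60),98,120)
    if len(b):
        m=b.mean(0);u,s,vt=np.linalg.svd((b-m)[:,:2]);ax=vt[0];pr=(b-m)[:,:2]@ax;pm=(pr.max()+pr.min())/2
        print('bar',len(b),m.round(1),'mid',(m[:2]+pm*ax).round(1),'len',np.ptp(pr).round(1),'ang',np.degrees(np.arctan2(ax[1],ax[0])).round(1))
    b=box(W,(470,-400),(120,160),125,175)
    if len(b):
        i=np.argsort(b[:,1]); print('hook',len(b)); print(b[i][::max(1,len(b)//14)].round(0).tolist())
    b=box(W,(450,-410),(110,100),5,15); print('plate',b.min(0).round(0),b.max(0).round(0),b.mean(0).round(0))
    b=box(W,(450,150),(110,60),70,92)
    if len(b)>5:
        m=b.mean(0);u,s,vt=np.linalg.svd((b-m)[:,:2]);ax=vt[0];pr=(b-m)[:,:2]@ax
        print('front top',len(b),m.round(1),'mid',(m[:2]+ax*(pr.max()+pr.min())/2).round(1),'len',np.ptp(pr).round(1),'ang',np.degrees(np.arctan2(ax[1],ax[0])).round(1),'yrange',np.ptp((b-m)[:,:2]@vt[1]).round(1))
    b=box(W,(460,400),(140,120),98,108); h=cv2.minAreaRect(b[:,:2].astype(np.float32)); print('cab top',h, b.mean(0).round(1))
E
```

```text
== top
pot 129 [488.6 -33.7  52.7] [488.5 -34.4  52.5] [42. 41. 13.]
pot 136 [425.9 -80.8  52.2] [424.7 -80.9  52.4] [42. 44. 12.]
bar 212 [ 464.6 -248.1  114.2] mid [ 465.5 -247.9] len 132.7 ang -167.8
hook 157
[[479.0, -474.0, 134.0], [491.0, -470.0, 149.0], [482.0, -467.0, 146.0], [488.0, -464.0, 147.0], [491.0, -461.0, 148.0], [485.0, -457.0, 149.0], [487.0, -455.0, 130.0], [490.0, -451.0, 142.0], [489.0, -434.0, 136.0], [493.0, -422.0, 145.0], [494.0, -411.0, 143.0], [490.0, -400.0, 136.0], [492.0, -386.0, 142.0], [493.0, -371.0, 140.0], [494.0, -357.0, 148.0]]
plate [ 343. -505.    5.] [ 552. -311.   15.] [ 482. -434.    9.]
front top 205 [428.  136.4  78. ] mid [429.1 136.3] len 149.0 ang 175.3 yrange 15.6
cab top ((451.148681640625, 418.2120056152344), (214.01307678222656, 176.46978759765625), 85.52349853515625) [453.1 404.8 103.9]
== side
pot 83 [490.3 -39.1  51.9] [487.2 -39.8  52.1] [45. 39. 11.]
pot 100 [423.5 -82.2  51.9] [422.9 -85.9  51.8] [41. 49. 11.]
bar 224 [ 459.  -255.1  112.6] mid [ 464.9 -253.9] len 134.0 ang -168.5
hook 223
[[482.0, -480.0, 139.0], [491.0, -475.0, 135.0], [491.0, -474.0, 147.0], [502.0, -473.0, 133.0], [500.0, -469.0, 147.0], [482.0, -466.0, 149.0], [482.0, -462.0, 149.0], [501.0, -459.0, 147.0], [488.0, -445.0, 139.0], [491.0, -432.0, 139.0], [496.0, -417.0, 139.0], [489.0, -403.0, 137.0], [495.0, -388.0, 133.0], [491.0, -372.0, 139.0], [495.0, -363.0, 149.0]]
plate [ 363. -499.    5.] [ 553. -318.   15.] [ 485. -443.    9.]
front top 168 [424.4 133.2  76.5] mid [429.4 132.8] len 154.0 ang 175.4 yrange 28.1
cab top ((451.7049255371094, 414.42620849609375), (219.64634704589844, 181.424560546875), 85.18150329589844) [447.9 394.1 104. ]
```

Run:
```python
from h import *
n=np.array([.080,.997]);a=np.array([.997,-.080]);f=np.array([435.2,209.])
for nm,(W,C) in zip(('top','side'),cloud()):
    for s in(-1,1):
        D=W[:,:2]-f; x=D@n;y=D@a*s
        for lo,hi in((70,75),(75,78),(78,81),(81,84)):
            k=(abs(x)<55)&(y>lo)&(y<hi); z=W[k,2]
            if k.sum(): print(nm,s,lo,k.sum(),np.percentile(z,[10,50,90]).round(0))
print(to((489,-36,120),(np.pi,0,1.49)))
```

```text
top -1 70 34 [ 6. 29. 36.]
top -1 75 68 [-3. 18. 36.]
top -1 78 26 [-4. -1.  3.]
top -1 81 27 [-6. -1.  3.]
top 1 70 73 [18. 27. 36.]
top 1 75 5 [32. 32. 33.]
side -1 70 75 [-2. 22. 34.]
side -1 75 42 [-4. 22. 33.]
side -1 78 10 [-5. -0.  4.]
side -1 81 14 [-4.  1.  2.]
side 1 70 12 [21. 29. 36.]
side 1 75 8 [17. 31. 35.]
side 1 81 2 [-0. 12. 25.]
(array([-455.9, -369. ,   85.3]), array([-9.0000e-04,  5.0000e-04,  1.2008e+00]))
```

```bash
python3 -m crank '[[75,-456,-369,85,0,0,1.2],[75,-456,-369,85,0,0,1.2],[75,-456,-369,85,0,0,1.2],[75,-456,-369,85,0,0,1.2],[75,-456,-369,85,0,0,1.2],[75,-456,-369,85,0,0,1.2],[75,-456,-369,85,0,0,1.2],[75,-456,-369,85,0,0,1.2],[75,-456,-369,85,0,0,1.2],[75,-456,-369,85,0,0,1.2]]'
python3 - <<'E'
from h import *
print(to((489,-36,120),(np.pi,0,1.49)))
E
```

```text
clock: 1.1
eef_pos: [450.6, 45.2, 133.5]
eef_rot: [3.142, -0.0, 1.49]
wrist_force: [0.4, 0.7, 0.1]
finger_gap: 70.6
finger_force: 0.0
(array([-77.9,  44.8,  13.5]), array([ 0.0001, -0.    ,  0.0004]))
```

Run:
```python
from h import *
p,_=shot('top');q,_=shot('side')
cv2.imwrite('pics/v1.png',np.vstack([p[100:350,90:490],cv2.resize(q[130:330,80:400],(400,250))])[:,:,::-1])
for nm,(W,C) in zip(('top','side'),cloud()):
    for c in((489,-36),(424,-81)):
        b=box(W,c,(45,45),46,62)
        if len(b)>5: print(nm,'pot',len(b),((b.min(0)+b.max(0))/2).round(1),(b.max(0)-b.min(0)).round(0))
print(pose()[0],to((489,-36,120)))
```

```text
top pot 133 [478.4 -46.4  52.9] [64. 66. 12.]
top pot 133 [435.9 -71.3  52.4] [64. 63. 12.]
side pot 85 [489.  -40.   51.7] [41. 43. 11.]
side pot 97 [423.8 -84.8  52.1] [40. 44. 12.]
[451.23135432  42.98692587 132.72191222] (array([-75.5,  44.4,  12.7]), array([0., 0., 0.]))
```

View pics/v1.png

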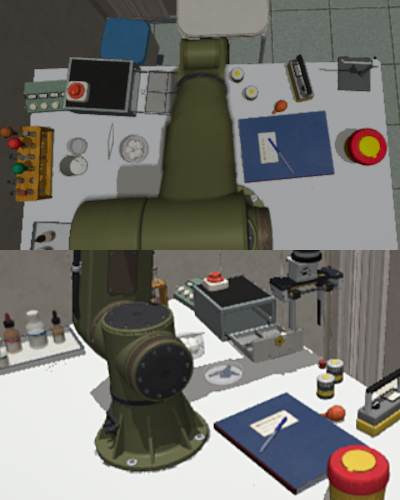

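No further pots are hidden; there are just the two. They have not moved. Grasping pot A.

```bash
python3 -m crank '[[75,-76,44,13,0,0,0],[75,-76,44,13,0,0,0],[75,-76,44,13,0,0,0],[75,-76,44,50,0,0,0],[75,-76,44,85,0,0,0],[75,-76,44,112,0,0,0],[75,-76,44,112,0,0,0],[0,-76,44,112,0,0,0],[0,-76,44,112,0,0,0],[0,-76,44,112,0,0,0]]' 25;  python3 -m crank '[[0,0,0,0,0,0,0],[0,0,0,0,0,0,0],[0,0,0,0,0,0,0]]'
```

```text
clock: 2.2
eef_pos: [488.8, -31.9, 23.2]
eef_rot: [3.139, 0.0, 1.491]
wrist_force: [0.4, -0.2, -0.4]
finger_gap: 49.8
finger_force: 0.0
clock: 2.5
eef_pos: [488.9, -32.0, 22.9]
eef_rot: [3.139, -0.0, 1.491]
wrist_force: [-0.9, 1.8, 7.5]
finger_gap: 43.6
finger_force: 25.0
```

```bash
python3 -m crank '[[0,0,0,-30,0,0,0],[0,0,0,-70,0,0,0],[0,0,0,-110,0,0,0],[0,0,0,-110,0,0,0]]'
python3 - <<'E'
from h import *
print(to((475.8,244,133),(np.pi,0,1.49)),pose()[2]['finger_gap'])
E
```

```text
clock: 2.9
eef_pos: [490.1, -32.3, 136.8]
eef_rot: [3.133, 0.0, 1.491]
wrist_force: [-0.3, 0.7, -3.1]
finger_gap: 43.4
finger_force: 25.0
(array([274.2, -36.4,   3.3]), array([0.0081, 0.0004, 0.0008])) 43.42887532992491
```

```bash
python3 -m crank '[[0,274,-36,3,0,0,0],[0,274,-36,3,0,0,0],[0,274,-36,3,0,0,0],[0,274,-36,3,0,0,0],[0,274,-36,3,0,0,0],[0,274,-36,3,0,0,0],[0,274,-36,3,0,0,0],[0,274,-36,3,0,0,0],[0,274,-36,3,0,0,0]]'
python3 - <<'E'
from h import *
p,_=shot('top');q,_=shot('side')
cv2.imwrite('pics/v2.png',cv2.resize(q[140:240,210:350],(784,560),interpolation=cv2.INTER_CUBIC)[:,:,::-1])
print(to((475.8,244,43),(np.pi,0,1.49)),pose()[2]['finger_gap'],pose()[0])
# pot bottom in side cloud
W,C=cloud()[1]; b=box(W,(476,240),(30,30),90,160); print(len(b),b.min(0),b.max(0))
E
```

```text
clock: 3.8
eef_pos: [473.9, 243.0, 128.3]
eef_rot: [-3.141, 0.001, 1.49]
wrist_force: [0.5, -0.0, -3.5]
finger_gap: 43.5
finger_force: 25.0
(array([ 1.1,  1.5, 85.6]), array([-0.0002,  0.0002, -0.0007])) 43.816451122515694 [474.20208856 243.0054747  128.60783386]
223 [446.48974392 210.50252542 103.22089526] [505.87592286 259.46412176 159.85829948]
```

View pics/v2.png

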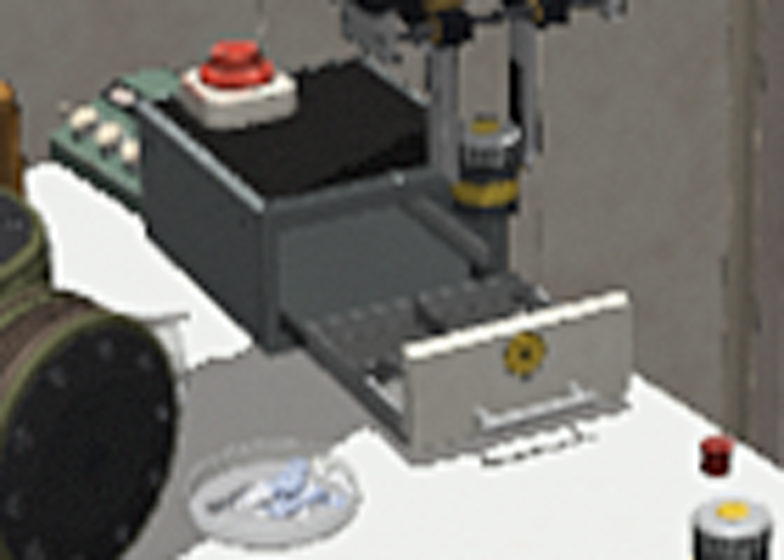

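Pot A is held upright over the right-rear cell (crop (487,165)), so I'll lower it.

```bash
python3 -m crank '[[0,1,1,30,0,0,0],[0,1,1,60,0,0,0],[0,1,1,78,0,0,0],[0,1,1,82,0,0,0],[0,1,1,82,0,0,0]]'
python3 - <<'E'
from h import *
print(to((475.8,244,43),(np.pi,0,1.49)),pose()[0])
E
```

```text
clock: 4.4
eef_pos: [475.3, 244.4, 46.8]
eef_rot: [-3.141, 0.0, 1.49]
wrist_force: [-0.5, -0.1, -2.1]
finger_gap: 44.1
finger_force: 25.0
(array([-0.4,  0.6,  3.8]), array([-0.0004,  0.0002, -0.    ])) [475.26580055 244.42220576  46.82357649]
```

```bash
python3 -m crank '[[0,0,0,2,0,0,0],[0,0,0,3,0,0,0],[0,0,0,3,0,0,0],[0,0,0,3,0,0,0]]'; python3 -m crank '[[60,0,0,0,0,0,0],[60,0,0,0,0,0,0],[60,0,0,0,0,0,0],[60,0,0,-30,0,0,0],[60,0,0,-70,0,0,0],[60,0,0,-95,0,0,0],[60,0,0,-95,0,0,0]]'
python3 - <<'E'
from h import *
p,_=shot('top');q,_=shot('side')
for nm,(W,C) in zip(('top','side'),cloud()):
    b=box(W,(424,-81),(45,45),46,62)
    if len(b)>5: print(nm,'potB',len(b),((b.min(0)+b.max(0))/2).round(1),(b.max(0)-b.min(0)).round(0))
    b=box(W,(476,240),(40,35),60,85)
    if len(b)>5: print(nm,'potA',len(b),((b.min(0)+b.max(0))/2).round(1),(b.max(0)-b.min(0)).round(0))
print(to((424,-83,130),(np.pi,0,1.49)),pose()[0])
E
```

```text
clock: 4.8
eef_pos: [475.3, 245.0, 44.2]
eef_rot: [3.141, -0.0, 1.491]
wrist_force: [0.6, 0.1, -3.4]
finger_gap: 43.7
finger_force: 25.0
clock: 5.5
eef_pos: [476.6, 245.6, 142.4]
eef_rot: [3.136, -0.003, 1.491]
wrist_force: [0.6, 0.8, -0.4]
finger_gap: 56.4
finger_force: 0.0
top potB 133 [425.7 -81.   52.5] [41. 44. 13.]
side potB 97 [424.4 -83.   52. ] [42. 44. 11.]
side potA 84 [473.1 238.   68.3] [42. 42. 16.]
(array([-330.9,  -24.7,    8.6]), array([ 0.0004, -0.0002,  0.0008])) [475.08221021 244.91349874 138.67335628]
```

```bash
python3 -m crank '[[75,-331,-24,9,0,0,0],[75,-331,-24,9,0,0,0],[75,-331,-24,9,0,0,0],[75,-331,-24,9,0,0,0],[75,-331,-24,9,0,0,0],[75,-331,-24,9,0,0,0],[75,-331,-24,9,0,0,0],[75,-331,-24,9,0,0,0],[75,-331,-24,9,0,0,0],[75,-331,-24,9,0,0,0]]'
python3 - <<'E'
from h import *
q,_=shot('side')
W,C=cloud()[1]; b=box(W,(424,-81),(45,45),46,62); print('potB',len(b),((b.min(0)+b.max(0))/2).round(1),(b.max(0)-b.min(0)).round(0))
print(to((425,-82,22),(np.pi,0,1.49)),pose()[0])
E
```

```text
clock: 6.6
eef_pos: [424.6, -82.3, 129.1]
eef_rot: [-3.14, -0.0, 1.492]
wrist_force: [-0.8, 0.1, 0.1]
finger_gap: 70.3
finger_force: 0.0
potB 98 [424.9 -82.   51.6] [41. 43. 11.]
(array([1.000e-01, 4.000e-01, 1.073e+02]), array([-0.0008, -0.0002,  0.0021])) [424.72090197 -82.13167795 129.30304897]
```

```bash
python3 -m crank '[[75,0,0,40,0,0,0],[75,0,0,75,0,0,0],[75,0,0,100,0,0,0],[75,0,0,106,0,0,0],[0,0,0,106,0,0,0],[0,0,0,106,0,0,0],[0,0,0,106,0,0,0],[0,0,0,106,0,0,0],[0,0,0,106,0,0,0],[0,0,0,106,0,0,0]]'; python3 -m crank '[[0,0,0,-30,0,0,0],[0,0,0,-70,0,0,0],[0,0,0,-110,0,0,0],[0,0,0,-110,0,0,0],[0,0,0,-110,0,0,0]]'
python3 - <<'E'
from h import *
print(to((470.4,173.5,133),(np.pi,0,1.49)),pose()[0])
E
```

```text
clock: 7.65
eef_pos: [425.4, -83.2, 24.7]
eef_rot: [3.14, 0.0, 1.491]
wrist_force: [-0.6, 0.5, 8.0]
finger_gap: 43.3
finger_force: 25.0
clock: 8.15
eef_pos: [424.8, -83.1, 134.0]
eef_rot: [3.14, 0.0, 1.491]
wrist_force: [-0.6, 0.3, -2.5]
finger_gap: 43.5
finger_force: 25.0
(array([259.5,  25. ,   0.9]), array([0.0013, 0.0003, 0.0007])) [424.76735475 -83.14370284 133.9807725 ]
```

```bash
python3 -m crank '[[0,259,25,-5,0,0,0],[0,259,25,-5,0,0,0],[0,259,25,-5,0,0,0],[0,259,25,-5,0,0,0],[0,259,25,-5,0,0,0],[0,259,25,-5,0,0,0],[0,259,25,-5,0,0,0],[0,259,25,-5,0,0,0]]'
python3 - <<'E'
from h import *
print(to((470.4,173.5,49),(np.pi,0,1.49)),pose()[0])
E
```

```text
clock: 8.95
eef_pos: [469.8, 172.0, 137.6]
eef_rot: [-3.14, 0.001, 1.491]
wrist_force: [0.4, -0.3, -1.7]
finger_gap: 43.5
finger_force: 25.0
(array([ 1.6,  0.7, 88.6]), array([-0.002 ,  0.001 ,  0.0006])) [469.76524498 172.00005499 137.59991834]
```

```bash
python3 -m crank '[[0,2,0,30,0,0,0],[0,2,0,60,0,0,0],[0,2,0,82,0,0,0],[0,2,0,88,0,0,0],[0,2,0,91,0,0,0],[0,2,0,92,0,0,0],[0,2,0,92,0,0,0]]'
```

```text
clock: 9.65
eef_pos: [471.0, 174.9, 47.6]
eef_rot: [3.14, -0.0, 1.49]
wrist_force: [-0.6, 0.2, -1.7]
finger_gap: 43.8
finger_force: 25.0
```

```bash
python3 -m crank '[[0,0,0,1,0,0,0],[0,0,0,2,0,0,0],[0,0,0,3,0,0,0],[0,0,0,3,0,0,0]]'; python3 -m crank '[[60,0,0,0,0,0,0],[60,0,0,0,0,0,0],[60,0,0,0,0,0,0],[60,0,0,-30,0,0,0],[60,0,0,-70,0,0,0],[60,0,0,-95,0,0,0],[60,0,0,-95,0,0,0]]'
python3 - <<'E'
from h import *
p,_=shot('top');q,_=shot('side')
for nm,(W,C) in zip(('top','side'),cloud()):
  for c in((470,173),(474,239)):
    b=box(W,c,(35,32),60,85)
    if len(b)>5: print(nm,'pot',len(b),((b.min(0)+b.max(0))/2).round(1),(b.max(0)-b.min(0)).round(0))
cv2.imwrite('pics/v3.png',cv2.resize(q[140:240,240:380],(784,560),interpolation=cv2.INTER_CUBIC)[:,:,::-1])
print(pose()[0])
E
```

```text
clock: 10.05
eef_pos: [470.8, 175.3, 44.7]
eef_rot: [3.141, -0.0, 1.491]
wrist_force: [-4.2, -0.1, 11.2]
finger_gap: 43.4
finger_force: 25.0
clock: 10.75
eef_pos: [472.0, 175.5, 142.1]
eef_rot: [3.136, -0.002, 1.491]
wrist_force: [0.1, 0.5, -0.4]
finger_gap: 56.5
finger_force: 0.0
side pot 75 [464.8 169.9  69.2] [56. 55. 16.]
side pot 86 [475.9 243.1  68.5] [46. 53. 17.]
[470.47868799 175.06141399 138.55333492]
```

View pics/v3.png

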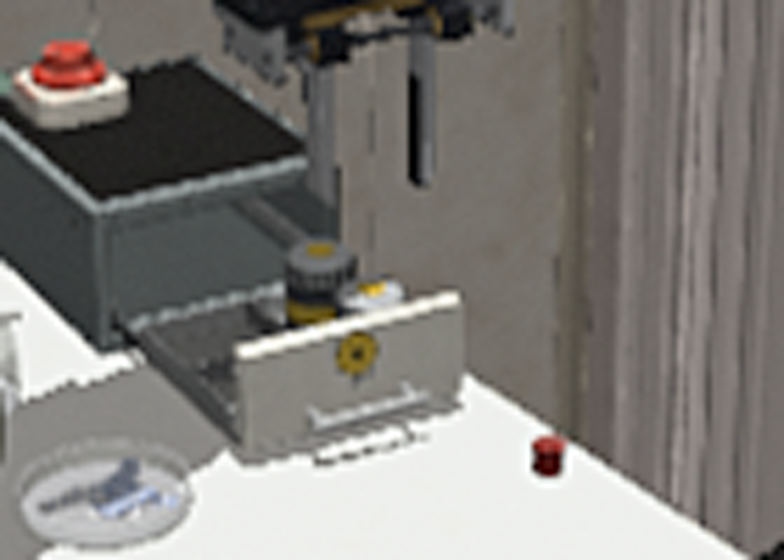

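Both pots stand upright in the two right-hand cells (crop (320,285), (370,295)). Next is the drawer push.

Run:
```python
from h import *
print(to((427,92,50),(np.pi,0,1.4905)))
```

```text
(array([-86.3, -36.7,  88.5]), array([ 0.0003, -0.0001,  0.0003]))
```

```bash
python3 -m crank '[[0,-86,-37,0,0,0,0],[0,-86,-37,0,0,0,0],[0,-86,-37,0,0,0,0],[0,-86,-37,40,0,0,0],[0,-86,-37,80,0,0,0],[0,-86,-37,88,0,0,0],[0,-86,-37,88,0,0,0]]' && python3 -m crank '[[0,4,0,0,0,0,0],[0,8,0,0,0,0,0],[0,12,0,0,0,0,0],[0,16,0,0,0,0,0],[0,20,0,0,0,0,0],[0,24,0,0,0,0,0],[0,28,0,0,0,0,0],[0,32,0,0,0,0,0],[0,36,0,0,0,0,0],[0,40,0,0,0,0,0]]'
```

```text
clock: 11.55
eef_pos: [426.1, 92.5, 49.8]
eef_rot: [-3.138, 0.001, 1.491]
wrist_force: [-0.4, -0.1, 0.1]
finger_gap: 3.8
finger_force: 0.0
clock: 12.55
eef_pos: [429.9, 132.4, 50.7]
eef_rot: [-3.141, 0.0, 1.491]
wrist_force: [-0.2, -2.1, 2.0]
finger_gap: -0.3
finger_force: 0.9
```

```bash
python3 -m crank '[[0,5,0,0,0,0,0],[0,11,0,0,0,0,0],[0,18,0,0,0,0,0],[0,25,0,0,0,0,0],[0,32,0,0,0,0,0],[0,39,0,0,0,0,0],[0,46,0,0,0,0,0],[0,53,0,0,0,0,0],[0,60,0,0,0,0,0],[0,67,0,0,0,0,0]]' && python3 -m crank '[[0,7,0,0,0,0,0],[0,14,0,0,0,0,0],[0,21,0,0,0,0,0],[0,28,0,0,0,0,0],[0,35,0,0,0,0,0],[0,42,0,0,0,0,0],[0,49,0,0,0,0,0],[0,56,0,0,0,0,0],[0,62,0,0,0,0,0],[0,67,0,0,0,0,0]]'
python3 - <<'E'
from h import *
q,_=shot('side')
W,C=cloud()[1]; n=np.array([.080,.997]);a=np.array([.997,-.080])
D=W[:,:2]-[442.8,309]; x=D@n;y=D@a
k=(abs(y)>35)&(abs(y)<70)&(abs(x)<80)&(W[:,2]>50)&(W[:,2]<76); print('panel face x rel cabinet front',np.percentile(x[k],[5,25,50,75]))
k=(abs(y)<80)&(abs(x)<20)&(W[:,2]>86)&(W[:,2]<100); print('cab front',np.median(x[k]),k.sum())
print(pose()[0])
E
```

```text
clock: 13.55
eef_pos: [435.3, 199.5, 50.7]
eef_rot: [-3.142, 0.0, 1.491]
wrist_force: [-0.6, -2.3, 1.7]
finger_gap: 0.7
finger_force: 1.0
clock: 14.55
eef_pos: [440.7, 266.3, 50.7]
eef_rot: [-3.142, -0.0, 1.491]
wrist_force: [-0.6, -1.7, -0.4]
finger_gap: 0.3
finger_force: 0.9
panel face x rel cabinet front [-39.94982392 -35.42766625 -32.96004796 -30.05981598]
cab front 4.195451163210582 99
[440.82555795 266.78411132  50.77814714]
```

```bash
python3 -m crank '[[0,4,0,0,0,0,0],[0,8,0,0,0,0,0],[0,12,0,0,0,0,0],[0,15,0,0,0,0,0],[0,18,0,0,0,0,0],[0,20,0,0,0,0,0],[0,22,0,0,0,0,0],[0,24,0,0,0,0,0],[0,26,0,0,0,0,0]]'; for i in 1; do python3 -m crank '[[0,2,0,0,0,0,0],[0,3,0,0,0,0,0],[0,4,0,0,0,0,0],[0,5,0,0,0,0,0]]'; done;  python3 -m crank '[[0,1,0,0,0,0,0],[0,2,0,0,0,0,0],[0,3,0,0,0,0,0]]'
```

```text
clock: 15.5
eef_pos: [442.8, 291.8, 50.8]
eef_rot: [3.142, -0.0, 1.491]
wrist_force: [1.0, -2.3, 0.2]
finger_gap: 0.5
finger_force: 0.8
clock: 15.9
eef_pos: [443.2, 296.3, 50.8]
eef_rot: [-3.141, 0.001, 1.491]
wrist_force: [0.9, -6.1, 1.2]
finger_gap: 0.7
finger_force: 2.6
clock: 16.2
eef_pos: [443.4, 299.8, 50.8]
eef_rot: [3.141, -0.0, 1.491]
wrist_force: [1.5, -1.7, -0.6]
finger_gap: 0.5
finger_force: 0.9
```

```bash
python3 -m crank '[[0,1,0,0,0,0,0],[0,2,0,0,0,0,0],[0,3,0,0,0,0,0]]';  python3 -m crank '[[0,1,0,0,0,0,0],[0,2,0,0,0,0,0],[0,3,0,0,0,0,0]]'; python3 -m crank '[[0,1,0,0,0,0,0],[0,2,0,0,0,0,0]]'
```

```text
clock: 16.5
eef_pos: [443.6, 303.0, 50.8]
eef_rot: [-3.142, -0.0, 1.491]
wrist_force: [-0.1, 0.4, -0.6]
finger_gap: 0.0
finger_force: 0.0
clock: 16.8
eef_pos: [443.6, 303.9, 50.8]
eef_rot: [-3.14, 0.004, 1.491]
wrist_force: [-3.8, -24.8, 12.5]
finger_gap: 0.4
finger_force: 12.8
clock: 17.0
eef_pos: [443.5, 303.7, 50.8]
eef_rot: [-3.139, 0.008, 1.491]
wrist_force: [-7.8, -43.7, 20.2]
finger_gap: 0.5
finger_force: 22.3
```

The drawer hit its stop at TCP y≈303.5, after the catch resisted around 296. I'll back off and check it, then look at the meter.

```bash
python3 -m crank '[[0,-5,0,0,0,0,0],[0,-20,0,0,0,0,0],[0,-50,0,-20,0,0,0],[0,-90,0,-60,0,0,0],[30,-130,0,-100,0,0,0],[30,-170,0,-130,0,0,0],[30,-170,0,-130,0,0,0]]'
python3 - <<'E'
from h import *
p,_=shot('top');q,_=shot('side')
a=cv2.resize(q[140:240,200:340],(560,400),interpolation=cv2.INTER_CUBIC)
b=cv2.resize(q[210:320,350:480],(236,200),interpolation=cv2.INTER_CUBIC)
b2=cv2.resize(p[140:220,370:475],(236,200),interpolation=cv2.INTER_CUBIC)
cv2.imwrite('pics/v4.png',np.hstack([a,np.vstack([b,b2])])[:,:,::-1])
n=np.array([.080,.997]);a=np.array([.997,-.080])
for nm,(W,C) in zip(('top','side'),cloud()):
    b=box(W,(465,-250),(100,70),98,125)
    if len(b)>20:
        r=cv2.minAreaRect(b[:,:2].astype(np.float32));m=b.mean(0)
        vt=np.linalg.svd((b-m)[:,:2])[2];ax=vt[0]*np.sign(vt[0][0]);pr=(b-m)[:,:2]@ax
        print(nm,'bar mid',(m[:2]+ax*(pr.max()+pr.min())/2).round(1),'rect',np.round(r[0],1),np.round(r[1],1),'ang',np.arctan2(ax[1],ax[0]).round(3),'z',np.percentile(b[:,2],[50,95]))
W,C=cloud()[1]
D=W[:,:2]-[442.8,309]; x=D@n;y=D@a
for nm,z0,z1 in(('panel',45,76),('cab',86,100)):
    k=(abs(y)<70)&(abs(x)<40)&(W[:,2]>z0)&(W[:,2]<z1); A=np.c_[np.ones(k.sum()),y[k]]; print(nm,np.median(x[k]).round(1),np.polyfit(y[k],x[k],1).round(3),k.sum())
k=(abs(y)<25)&(abs(x)<30)&(W[:,2]>40)&(W[:,2]<80)&(C[:,0]>C[:,2]+60); print('mark',W[k].mean(0).round(1),k.sum())
print(pose()[0],pose()[2]['eef_rot'])
E
```

```text
clock: 17.7
eef_pos: [431.0, 135.6, 183.8]
eef_rot: [3.137, -0.001, 1.489]
wrist_force: [-0.2, 0.1, 0.0]
finger_gap: 21.0
finger_force: 0.0
top bar mid [ 465. -248.] rect [ 465.3 -249.2] [132.5  17.1] ang 0.216 z [114.28356543 118.83869293]
side bar mid [ 464.9 -253.7] rect [ 464.5 -252. ] [136.5  19.1] ang 0.204 z [114.07775655 117.91241916]
panel 3.5 [0.011 4.149] 275
cab 4.8 [0.007 4.51 ] 117
mark [444.  312.1  63.8] 26
[430.783633   137.19895412 181.6585295 ] [ 3.13919361e+00 -9.63321486e-04  1.48863470e+00]
```

View pics/v4.png

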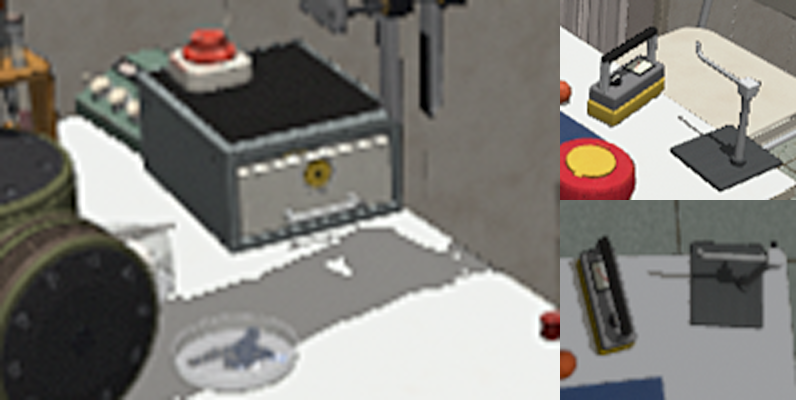

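The drawer is flush with the cabinet (crop (317,185)). The meter's knob is on its −x-world end, so the window faces +x world at yaw ≈0.21. Moving to the meter.

Run:
```python
from h import *
print(to((492.4,-245.2,170),(np.pi,0,.21)))
```

```text
(array([-376.1,   92.8,   11.5]), array([ 0.0014, -0.0024,  1.2786]))
```

```bash
python3 -m crank '[[60,-376,93,11,0,0,1.279],[60,-376,93,11,0,0,1.279],[60,-376,93,11,0,0,1.279],[60,-376,93,11,0,0,1.279],[60,-376,93,11,0,0,1.279],[60,-376,93,11,0,0,1.279],[60,-376,93,11,0,0,1.279],[60,-376,93,11,0,0,1.279],[60,-376,93,11,0,0,1.279],[60,-376,93,11,0,0,1.279]]'; python3 -m crank '[[60,0,0,0,0,0,0],[60,0,0,0,0,0,0]]';python3 - <<'E'
from h import *
q,_=shot('side');W,C=cloud()[1]
b=box(W,(465,-250),(100,70),98,122)
m=b.mean(0);vt=np.linalg.svd((b-m)[:,:2])[2];ax=vt[0]*np.sign(vt[0][0]);pr=(b-m)[:,:2]@ax
print('bar mid',(m[:2]+ax*(pr.max()+pr.min())/2).round(1),np.ptp(pr),np.arctan2(ax[1],ax[0]).round(3))
print(to((492.4,-245.2,92),(np.pi,0,.21)),pose()[0])
E
```

```text
clock: 18.8
eef_pos: [493.1, -243.6, 167.3]
eef_rot: [-3.139, 0.002, 0.21]
wrist_force: [0.5, 0.4, -0.1]
finger_gap: 56.6
finger_force: 0.0
clock: 19.0
eef_pos: [493.4, -242.9, 169.2]
eef_rot: [-3.141, 0.0, 0.215]
wrist_force: [0.1, 0.3, 0.1]
finger_gap: 56.6
finger_force: 0.0
bar mid [ 465.3 -253.7] 136.48530155869906 0.202
(array([-1.3,  1.9, 77.5]), array([-0.0002,  0.0002,  0.0047])) [ 493.33742227 -243.11334951  169.50567216]
```

```bash
python3 -m crank '[[60,-1,3,30,0,0,0],[60,-1,3,60,0,0,0],[60,-1,3,77,0,0,0],[60,-1,3,77,0,0,0],[10,-1,3,77,0,0,0],[0,-1,3,77,0,0,0],[0,-1,3,77,0,0,0],[0,-1,3,77,0,0,0],[0,-1,3,77,0,0,0],[0,-1,3,77,0,0,0]]' 45; python3 -m crank '[[0,0,0,0,0,0,0],[0,0,0,0,0,0,0],[0,0,0,0,0,0,0],[0,0,0,0,0,0,0]]'
```

```text
clock: 20.05
eef_pos: [492.8, -247.2, 92.9]
eef_rot: [3.141, -0.0, 0.212]
wrist_force: [0.6, 0.6, -0.9]
finger_gap: 15.9
finger_force: 45.0
clock: 20.45
eef_pos: [492.8, -247.2, 92.8]
eef_rot: [3.142, -0.0, 0.212]
wrist_force: [1.0, 0.5, 1.3]
finger_gap: 15.2
finger_force: 45.0
```

```bash
python3 -m crank '[[0,0,0,-15,0,0,0],[0,0,0,-40,0,0,0],[0,0,0,-60,0,0,0],[0,0,0,-60,0,0,0]]'
python3 - <<'E'
from h import *
print(to((432,170,152),(np.pi,0,1.4905)),pose()[0])
E
```

```text
clock: 20.85
eef_pos: [493.5, -247.8, 154.9]
eef_rot: [3.139, -0.003, 0.212]
wrist_force: [0.2, -0.1, -2.1]
finger_gap: 15.6
finger_force: 45.0
(array([  27.6, -421.4,    1.9]), array([ 4.0000e-03, -7.0000e-04, -1.2787e+00])) [ 493.54769523 -247.75503386  154.91743833]
```

```bash
python3 -m crank '[[0,1,-15,0,0,0,-0.05],[0,3,-45,0,0,0,-0.14],[0,5,-80,0,0,0,-0.24],[0,8,-120,0,0,0,-0.36],[0,10,-160,0,0,0,-0.48],[0,13,-200,0,0,0,-0.6],[0,16,-240,0,0,0,-0.72],[0,18,-280,0,0,0,-0.85],[0,21,-315,0,0,0,-0.95],[0,23,-345,0,0,0,-1.05]]'
python3 - <<'E'
from h import *
print(to((432,170,152),(np.pi,0,1.4905)),pose()[0])
E
```

```text
clock: 21.85
eef_pos: [441.0, 97.0, 151.3]
eef_rot: [-3.14, 0.001, 1.269]
wrist_force: [1.0, -0.9, -1.9]
finger_gap: 15.9
finger_force: 45.0
(array([ 67. , -30.3,  -0.6]), array([-0.0021,  0.0006, -0.2216])) [441.02648241  96.97963229 151.34500917]
```

```bash
python3 -m crank '[[0,18,-10,0,0,0,-0.07],[0,40,-20,0,0,0,-0.15],[0,58,-27,0,0,0,-0.21],[0,66,-30,0,0,0,-0.222],[0,66,-30,0,0,0,-0.222],[0,66,-30,0,0,0,-0.222]]'
python3 - <<'E'
from h import *
q,_=shot('side');p,_=shot('top')
b=cv2.resize(q[130:240,200:354],(784,560),interpolation=cv2.INTER_CUBIC)
cv2.imwrite('pics/v5.png',b[:,:,::-1])
n=np.array([.0802,.9968]);a=np.array([.9968,-.0802])
P,R,s=pose(); print(P,s['eef_rot'],s['moment'],s['wrist_force'])
W,C=cloud()[1]
D=W[:,:2]-P[:2]; x=D@n;y=D@a
k=(x>-120)&(x<60)&(abs(y)<40)&(W[:,2]>50)&(W[:,2]<178)&(P[2]>0)
# box left/top surfaces
z=W[k,2]; 
k2=k&(abs(y)<30)&(W[:,2]>P[2]-60)&(W[:,2]<P[2]-28); 
print('top-ish pts x,z fit',np.polyfit(x[k2],W[k2,2],1) if k2.sum()>9 else None,k2.sum())
k3=k&(W[:,2]<P[2]-38); print('box x',np.percentile(x[k3],[1,50,99]).round(1),'y',np.percentile(y[k3],[1,5,50,95,99]).round(1),'z',np.percentile(W[k3,2],[1,99]).round(1))
k4=k3&(W[:,2]<P[2]-45)&(y<0); print('side face fit',np.polyfit(x[k4],y[k4],1).round(4),k4.sum())
k5=k&(C.max(1)<60)&(W[:,2]>P[2]); print('black bar', np.polyfit(x[k5],W[k5,2],1),k5.sum(), np.percentile(x[k5],[1,99]))
print(to((436.3,223.2,126),(np.pi,0,1.4905)))
E
```

```text
clock: 22.45
eef_pos: [433.9, 166.4, 152.2]
eef_rot: [-3.141, 0.001, 1.483]
wrist_force: [-0.2, -0.8, -2.4]
finger_gap: 15.7
finger_force: 45.0
[434.14044359 166.17976664 152.47746842] [-3.14121923e+00  2.83442168e-04  1.48242077e+00] [-0.00346471 -0.01063439 -0.04085464] [-0.4703127   0.39940662 -2.61852538]
top-ish pts x,z fit [5.05827899e-02 1.12966843e+02] 409
box x [-100.4  -71.8   38.5] y [-32.2 -30.6 -24.7  18.4  22.6] z [ 63.5 114.3]
side face fit [ -0.0942 -28.525 ] 314
black bar [-6.61372677e-03  1.73600501e+02] 83 [-90.38427798  35.74411715]
(array([57. , -2.9, 26.5]), array([-0.0004,  0.0003, -0.0081]))
```

View pics/v5.png

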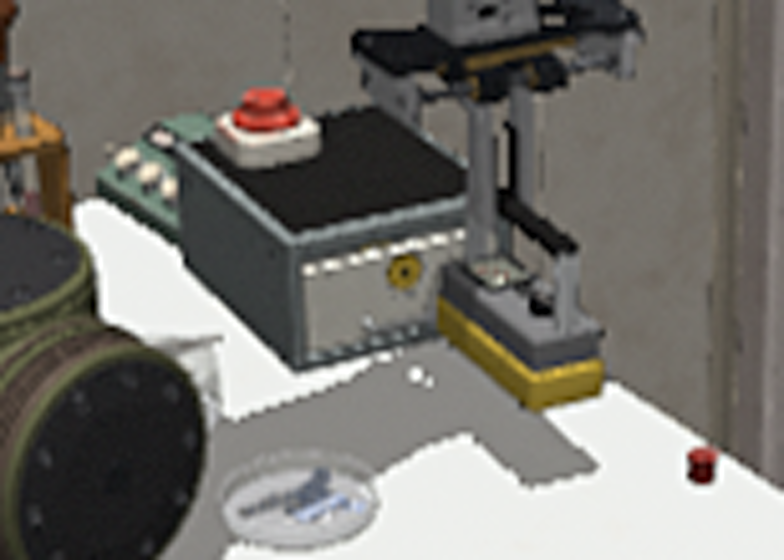

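The meter hangs level with its window end toward the drawer (crop (440,300)). Approaching the mark.

```bash
python3 -m crank '[[0,8,-1,8,0,0,-0.003],[0,20,-2,18,0,0,-0.008],[0,32,-3,26,0,0,-0.008],[0,43,-3,26,0,0,-0.008],[0,51,-3,26,0,0,-0.008],[0,56,-3,26,0,0,-0.008],[0,57,-3,26,0,0,-0.008],[0,57,-3,26,0,0,-0.008]]'
python3 - <<'E'
from h import *
q,_=shot('side');p,_=shot('top')
b=cv2.resize(q[140:220,240:352],(784,560),interpolation=cv2.INTER_CUBIC)
cv2.imwrite('pics/v6.png',b[:,:,::-1])
n=np.array([.0802,.9968]);a=np.array([.9968,-.0802])
P,R,s=pose(); print(P,s['eef_rot'],s['wrist_force'])
for W,C in cloud():
    D=W[:,:2]-P[:2]; x=D@n;y=D@a
    k=(x>-100)&(x<45)&(abs(y)<20)&(C.max(1)<60)&(W[:,2]>P[2]+8)&(W[:,2]<P[2]+35)
    if k.sum()>20: print('bar y(x)',np.polyfit(x[k],y[k],1).round(4),'z(x)',np.polyfit(x[k],W[k,2],1).round(4),k.sum(),np.percentile(x[k],[1,99]))
    k=(x>-120)&(x<60)&(y>-35)&(y<0)&(W[:,2]<P[2]-60)&(W[:,2]>36); 
    if k.sum()>20:print('yellow side: front x',np.percentile(x[k],[1,50,95,99]).round(1),'zmin',np.percentile(W[k,2],2))
    k=(x>62)&(x<110)&(y<-30)&(y>-70)&(W[:,2]>45)&(W[:,2]<75); 
    if k.sum()>20:print('panel x',np.median(x[k]),k.sum())
E
```

```text
clock: 23.35
eef_pos: [436.2, 224.0, 126.9]
eef_rot: [3.141, -0.0, 1.492]
wrist_force: [1.0, -0.0, -1.4]
finger_gap: 15.8
finger_force: 45.0
[436.22556058 223.71145472 126.87950267] [ 3.14135745e+00 -2.76098322e-05  1.49155727e+00] [ 0.76998699  0.57122704 -2.08318739]
bar y(x) [ 0.025  -0.7642] z(x) [3.75000e-02 1.51705e+02] 76 [-92.39385598 -42.75598667]
yellow side: front x [-96.5 -81.8 -48.5 -45.8] zmin 43.38239279868696
bar y(x) [0.0419 1.1366] z(x) [3.940000e-02 1.507984e+02] 88 [-90.72939659  15.10671979]
yellow side: front x [-100.9  -60.7   29.9   40. ] zmin 39.880321705458705
panel x 90.05385561058056 79
```

View pics/v6.png

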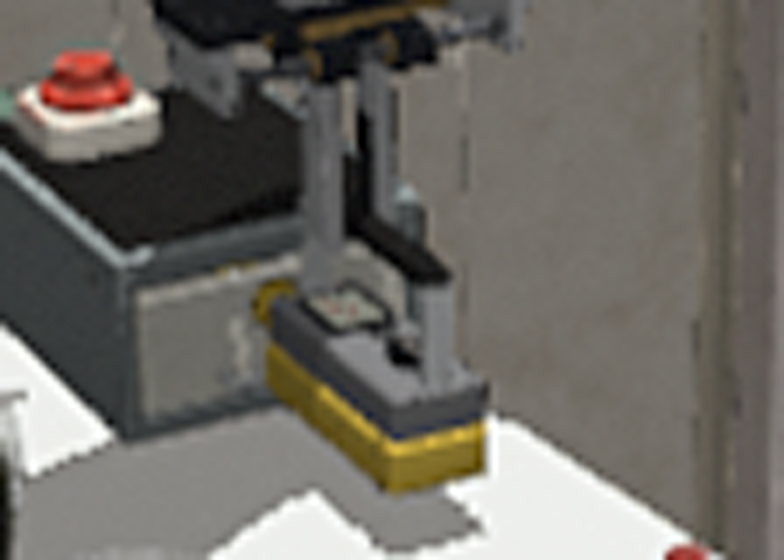

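The window sits about 45 mm from the face, level, and aimed at the mark (crop (275,300)). Holding still.

```bash
for i in 1 2 3; do python3 -m crank '[[0,0,0,0,0,0,0],[0,0,0,0,0,0,0],[0,0,0,0,0,0,0],[0,0,0,0,0,0,0],[0,0,0,0,0,0,0],[0,0,0,0,0,0,0],[0,0,0,0,0,0,0],[0,0,0,0,0,0,0],[0,0,0,0,0,0,0],[0,0,0,0,0,0,0]]' | head -2; done; python3 -m crank '[[0,-10,0,0,0,0,0],[0,-30,0,-10,0,0,0],[0,-60,0,-30,0,0,0],[0,-95,0,-50,0,0,0],[0,-130,0,-70,0,0,0],[0,-160,0,-80,0,0,0],[0,-180,0,-80,0,0,0],[0,-190,0,-80,0,0,0]]'
python3 - <<'E'
from h import *
q,_=shot('side');p,_=shot('top')
for nm,(W,C) in zip(('top','side'),cloud()):
    b=box(W,(492,-410),(14,65),128,165)
    r=b[(b[:,1]>-440)&(b[:,1]<-370)&(b[:,2]<148)]
    f=np.polyfit(r[:,1],r[:,0],1); print(nm,'rod x at -400',np.polyval(f,-400).round(1),'slope',f[0].round(3),'n',len(r),'z90',np.percentile(r[:,2],[50,90]),'tip y max',b[:,1].max(),'tip z',b[b[:,1]>-368][:,2].max())
    b=box(W,(490,-468),(25,25),140,160); print('block',((b.min(0)+b.max(0))/2).round(1),np.ptp(b,axis=0).round(1))
print(pose()[0],to((400,-100,210),(np.pi,0,-0.03)))
E
```

```text
clock: 24.45
eef_pos: [436.2, 223.9, 126.8]
clock: 25.45
eef_pos: [436.2, 223.9, 126.8]
clock: 26.45
eef_pos: [436.2, 224.0, 126.7]
clock: 27.25
eef_pos: [420.8, 32.8, 207.0]
eef_rot: [3.141, 0.0, 1.49]
wrist_force: [-0.5, 0.2, -1.7]
finger_gap: 15.6
finger_force: 45.0
top rod x at -400 492.4 slope 0.061 n 60 z90 [140.73943911 143.02836568] tip y max -354.9273727547147 tip z 158.01081607186637
block [ 493.  -460.7  146.5] [33.  25.7 12.7]
side rod x at -400 492.3 slope 0.065 n 70 z90 [139.6501952  142.39824364] tip y max -356.34317799380693 tip z 157.64699894241238
block [ 493.7 -460.6  145.3] [34.8 31.  10.5]
[420.93325613  33.67905731 206.58343019] (array([-134.9,  -10.1,   -3.4]), array([-2.0000e-04,  2.0000e-04,  1.5201e+00]))
```

Run:
```python
from h import *
print(to((526,-311,205),(np.pi,0,-0.035)))
```

```text
(array([-335.1,  132.5,    1.6]), array([-2.0000e-04,  2.0000e-04,  1.5251e+00]))
```

```bash
python3 -m crank '[[0,-10,4,0,0,0,0.05],[0,-30,12,0,0,0,0.14],[0,-55,22,0,0,0,0.26],[0,-85,33,0,0,0,0.39],[0,-115,45,0,0,0,0.52],[0,-145,57,0,0,0,0.65],[0,-175,69,0,0,0,0.79],[0,-205,81,0,0,0,0.92],[0,-235,93,0,0,0,1.06],[0,-262,103,0,0,0,1.18]]'
python3 - <<'E'
from h import *
print(to((526,-311,205),(np.pi,0,-0.035)))
E
```

```text
clock: 28.35
eef_pos: [503.8, -236.0, 206.1]
eef_rot: [-3.141, 0.001, 0.305]
wrist_force: [0.7, 0.6, -2.3]
finger_gap: 15.7
finger_force: 45.0
(array([-1.3, 78.2,  1. ]), array([-0.0005,  0.0006,  0.3396]))
```

```bash
python3 -m crank '[[0,0,25,0,0,0,0.1],[0,-1,48,0,0,0,0.2],[0,-1,65,10,0,0,0.28],[0,-1,75,25,0,0,0.34],[0,-1,78,40,0,0,0.34],[0,-1,78,47,0,0,0.34],[0,-1,78,47,0,0,0.34],[0,-1,78,47,0,0,0.34]]'
python3 - <<'E'
from h import *
q,_=shot('side');p,_=shot('top')
b=cv2.resize(q[170:310,340:500],(640,560),interpolation=cv2.INTER_CUBIC)
cv2.imwrite('pics/v7.png',b[:,:,::-1])
P,R,s=pose(); print(P,s['eef_rot'])
for W,C in cloud():
    D=W[:,:2]-P[:2]; ax=np.array([np.cos(-.035),np.sin(-.035)]);ay=np.array([-ax[1],ax[0]]);x=D@ax;y=D@ay
    k=(x>-105)&(x<50)&(abs(y)<16)&(C.max(1)<60)&(W[:,2]>P[2]+8)&(W[:,2]<P[2]+30)
    if k.sum()>20: print('bar y(x)',np.polyfit(x[k],y[k],1).round(4),'z(x)',np.polyfit(x[k],W[k,2],1).round(4),k.sum(),np.percentile(x[k],[1,99]))
    k=(abs(y)<35)&(x>-110)&(x<50)&(W[:,2]>40)&(W[:,2]<P[2]-20); print('boxtop z',np.percentile(W[k,2],[1,50,97]).round(1))
print(to((520,-404.8,157),(np.pi,0,-0.035)))
E
```

```text
clock: 29.15
eef_pos: [526.4, -308.9, 160.3]
eef_rot: [3.141, -0.0, -0.027]
wrist_force: [0.1, -0.0, -2.3]
finger_gap: 15.9
finger_force: 45.0
[ 526.47959149 -309.09419575  160.6793846 ] [ 3.14088204e+00 -1.12572442e-03 -2.73574527e-02]Traceback (most recent call last):
  File "<stdin>", line 10, in <module>
    return _quantile_unchecked(
        a, q, axis, out, overwrite_input, method, keepdims, weights)
    return _ureduce(a,
                    func=_quantile_ureduce_func,
    ...<5 lines>...
                    overwrite_input=overwrite_input,
                    method=method)
    r = func(a, **kwargs)
    result = _quantile(arr,
                       quantiles=q,
    ...<2 lines>...
                       out=out,
                       weights=wgt)
    slices_having_nans = np.isnan(arr[-1, ...])
                                  ~~~^^^^^^^^^
IndexError: index -1 is out of bounds for axis 0 with size 0
```

View pics/v7.png

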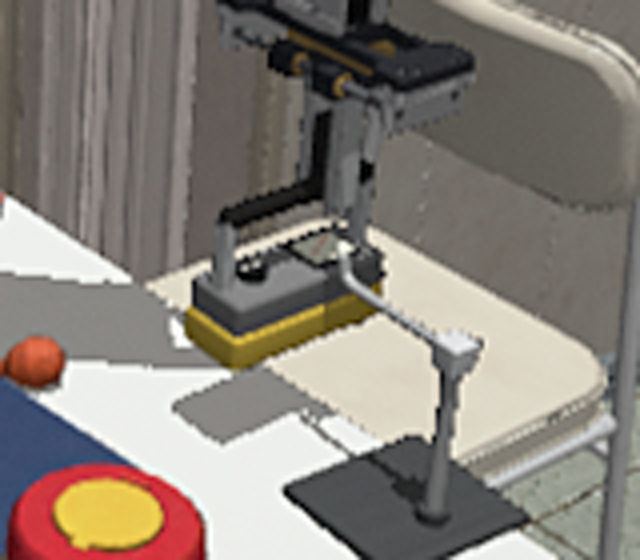

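The meter is held level at the hook's open end. The upturned tip (crop (340,245)) shows between the bar and the box top.

Run:
```python
from h import *
P,R,s=pose(); W,C=cloud()[1]
D=W[:,:2]-P[:2]; ax=np.array([np.cos(-.027),np.sin(-.027)]);ay=np.array([-ax[1],ax[0]]);x=D@ax;y=D@ay
k=(x>-105)&(x<50)&(abs(y)<18)&(C.max(1)<70)&(W[:,2]>P[2]+8)&(W[:,2]<P[2]+30)
print('bar y(x)',np.polyfit(x[k],y[k],1).round(4),'z(x)',np.polyfit(x[k],W[k,2],1).round(4),k.sum(),np.percentile(x[k],[1,99]),np.percentile(W[k,2],[5,95]))
k=(abs(y)<35)&(x>-110)&(x<50)&(W[:,2]>40)&(W[:,2]<P[2]-20); print('box z',np.percentile(W[k,2],[1,50,97]).round(1),np.percentile(x[k],[1,99]))
print(to((520,-404.8,157),(np.pi,0,-0.035)),P)
```

```text
bar y(x) [ 0.0241 -2.3826] z(x) [1.510000e-02 1.825872e+02] 190 [-92.21549661  38.01193798] [176.47411266 186.51658306]
box z [ 71.7 112.9 133.3] [-95.86452533  39.5553433 ]
(array([-3.9, 95.8,  3.7]), array([ 0.0007, -0.0011,  0.0076])) [ 526.47959149 -309.09419575  160.6793846 ]
```

```bash
python3 -m crank '[[0,-1,5,3,0,0,0.01],[0,-1,15,3,0,0,0.03],[0,-2,27,3,0,0,0.03],[0,-2,40,3,0,0,0.03],[0,-3,53,3,0,0,0.03],[0,-3,66,3,0,0,0.03],[0,-4,79,3,0,0,0.03],[0,-4,90,3,0,0,0.03],[0,-4,96,3,0,0,0.03],[0,-4,96,3,0,0,0.03]]'
python3 - <<'E'
from h import *
q,_=shot('side');p,_=shot('top')
b=cv2.resize(q[170:310,340:500],(640,560),interpolation=cv2.INTER_CUBIC)
cv2.imwrite('pics/v8.png',b[:,:,::-1])
P,R,s=pose(); print(P,s['eef_rot'],s['wrist_force'])
E
```

```text
clock: 30.25
eef_pos: [519.3, -405.9, 156.5]
eef_rot: [-3.141, 0.0, -0.059]
wrist_force: [1.1, 0.5, -2.4]
finger_gap: 15.5
finger_force: 45.0
[ 519.51225403 -404.9301493   156.66584741] [-3.14136368e+00  1.04167324e-04 -5.81048495e-02] [ 0.12685629 -0.07381421 -2.28556221]
```

View pics/v8.png

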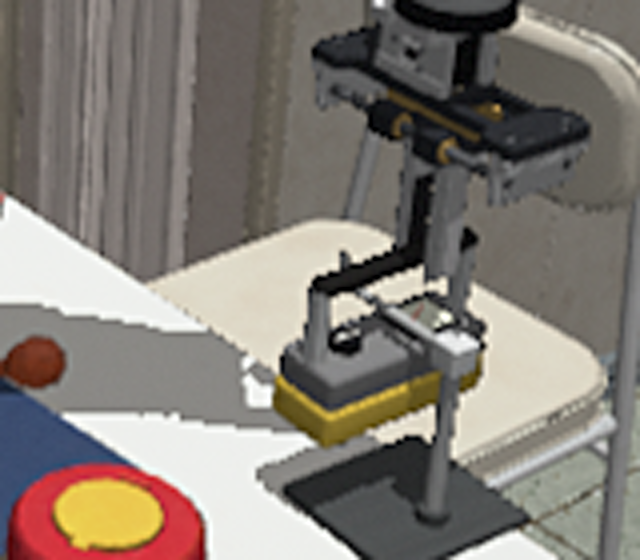

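The rod now threads between bar and box, with the tip beyond the bar. Lowering onto the rod.

```bash
python3 -m crank '[[0,0,0,4,0,0,0],[0,0,0,9,0,0,0],[0,0,0,14,0,0,0],[0,0,0,18,0,0,0],[0,0,0,20,0,0,0],[0,0,0,21,0,0,0],[0,0,0,21,0,0,0]]'; python3 -m crank '[[0,0,0,1,0,0,0],[0,0,0,2,0,0,0],[0,0,0,2,0,0,0]]'
```

```text
clock: 31.05
eef_pos: [519.5, -405.2, 135.7]
eef_rot: [3.142, 0.0, -0.058]
wrist_force: [0.1, 0.2, -2.4]
finger_gap: 15.6
finger_force: 45.0
clock: 31.35
eef_pos: [519.4, -405.1, 133.7]
eef_rot: [-3.141, 0.0, -0.058]
wrist_force: [-0.5, -0.3, -2.6]
finger_gap: 15.7
finger_force: 45.0
```

```bash
python3 -m crank '[[0,0,0,1,0,0,0],[0,0,0,1,0,0,0]]'; python3 -m crank '[[0,0,0,1,0,0,0],[0,0,0,1,0,0,0]]'
```

```text
clock: 31.55
eef_pos: [519.4, -405.2, 132.6]
eef_rot: [-3.142, 0.0, -0.058]
wrist_force: [-0.2, 0.3, -2.2]
finger_gap: 15.2
finger_force: 45.0
clock: 31.75
eef_pos: [519.4, -405.1, 131.6]
eef_rot: [-3.141, 0.0, -0.058]
wrist_force: [1.1, 0.1, -2.1]
finger_gap: 15.4
finger_force: 45.0
```

```bash
python3 -m crank '[[0,0,0,1,0,0,0],[0,0,0,1,0,0,0]]' | sed -n '2p;4p'; python3 -m crank '[[0,0,0,1,0,0,0],[0,0,0,1,0,0,0]]'| sed -n '2p;4p'
python3 - <<'E'
from h import *
q,_=shot('side');P,R,s=pose(); W,C=cloud()[1]
D=W[:,:2]-P[:2]; ax=np.array([np.cos(-.058),np.sin(-.058)]);ay=np.array([-ax[1],ax[0]]);x=D@ax;y=D@ay
k=(x>-105)&(x<50)&(abs(y)<18)&(C.max(1)<70)&(W[:,2]>P[2]+8)&(W[:,2]<P[2]+30)
print('z(x)',np.polyfit(x[k],W[k,2],1).round(4),np.percentile(x[k],[1,99]),s['moment'])
E
```

```text
eef_pos: [519.5, -405.2, 131.0]
wrist_force: [-0.9, -0.0, -0.4]
eef_pos: [519.7, -405.3, 130.6]
wrist_force: [-0.8, 1.0, 6.8]
z(x) [-1.150000e-02  1.527006e+02] [-91.14175592  38.15593877] [ 0.29001416  0.52792747 -0.00890833]
```

The bar bears on the rod (+6.8 N). Easing 1 mm up, releasing, then lifting clear.

```bash
python3 -m crank '[[0,0,0,-1,0,0,0],[0,0,0,-1,0,0,0],[20,0,0,-1,0,0,0],[25,0,0,-1,0,0,0],[35,0,0,-1,0,0,0],[35,0,0,-1,0,0,0],[35,0,0,-1,0,0,0],[35,0,0,-1,0,0,0]]'
python3 - <<'E'
from h import *
q,_=shot('side')
b=cv2.resize(q[170:310,340:500],(640,560),interpolation=cv2.INTER_CUBIC)
cv2.imwrite('pics/v9.png',b[:,:,::-1])
E
```

```text
clock: 33.0
eef_pos: [519.4, -405.2, 130.7]
eef_rot: [3.142, 0.0, -0.058]
wrist_force: [-0.4, -0.7, 0.8]
finger_gap: 33.1
finger_force: 0.0
```

View pics/v9.png

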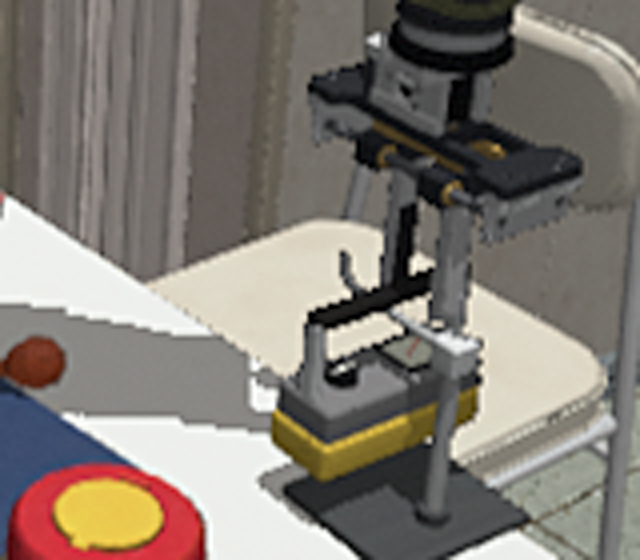

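The meter hangs on the rod with the fingers clear. Retreating upward.

```bash
python3 -m crank '[[35,0,0,-10,0,0,0],[35,0,0,-25,0,0,0],[35,0,0,-45,0,0,0],[35,0,0,-75,0,0,0],[35,0,0,-110,0,0,0],[35,-40,-30,-130,0,0,0],[35,-90,-70,-130,0,0,0],[35,-130,-110,-130,0,0,0],[35,-160,-150,-130,0,0,0],[35,-180,-180,-130,0,0,0]]'; python3 -m crank '[[35,0,0,0,0,0,0],[35,0,0,0,0,0,0],[35,0,0,0,0,0,0],[35,0,0,0,0,0,0],[35,0,0,0,0,0,0],[35,0,0,0,0,0,0],[35,0,0,0,0,0,0],[35,0,0,0,0,0,0],[35,0,0,0,0,0,0],[35,0,0,0,0,0,0]]' | head -2
python3 - <<'E'
from h import *
q,_=shot('side')
b=cv2.resize(q[130:330,190:500],(800,516),interpolation=cv2.INTER_CUBIC)
cv2.imwrite('pics/v10.png',b[:,:,::-1])
E
```

```text
clock: 34.05
eef_pos: [354.1, -222.0, 262.0]
eef_rot: [3.14, -0.002, -0.059]
wrist_force: [0.1, 0.0, 0.4]
finger_gap: 33.0
finger_force: 0.0
clock: 35.05
eef_pos: [355.6, -223.3, 260.8]
```

View pics/v10.png

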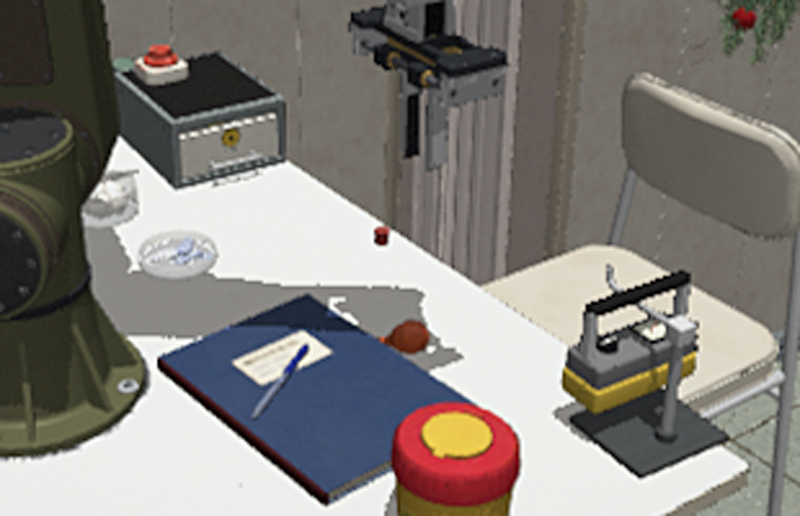

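The drawer is shut, the meter hangs level on the hook (crop (640,300)), the bystanders are undisturbed and the arm is clear. Handing in.

```bash
python3 -c "
from cell import manip
print(manip.sign_off())"
```

```text
the job is handed in; nothing more can be done
None
```

The job is done and handed in at about 35 s: only two pots were present, both stand upright in separate drawer compartments, the drawer is shut and flush, the meter was held about 45 mm from the check mark for 3 s, and it now hangs on the hook with the arm clear.

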